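# Load the bench mixer and click its guard shut

## Task

Lift the forceps off the mixer's rails and lay them on the worktop clear of the mixer, then take the blue-capped one of the three specimen cups just to the right of the mixer, stand it in the mixer's ring and slide the clear guard over it, pushing steadily without slamming it, until the latch clicks and holds it shut. Keep the cup upright, and leave the orange-capped cups, the orange decapper and the label roll where they stand.

Things in the scene. Friction and masses are not known exactly. Their poses are not given: they have to be found in the camera images.
- mixer: Fixed bench mixer: white plinth 120 (own x) x 340 mm (own y, -175 to +165). Between two aluminium rails along y (12 mm wide at x = -50 and +50, tops 36 mm above the worktop) is a grey bed, its top 20 mm up. Origin on the worktop, z up; the guard closes towards own +y. Place and turn vary.
- nest (a point): Centre of the blue ring, on the bed, 20 mm above the worktop, at x 0, y +85 mm of the mixer: here the middle of the blue-capped cup's underside belongs. The ring is 8 mm high, outer radius 27, inner radius 21.5 mm.
- latch_top (a point): Top centre of the grey latch housing (30 mm wide, 32 mm along y), 116 mm above the worktop, at y +157 mm of the mixer; a red pin stands up to 11 mm above it. Below it an end wall 116 mm wide and 82 mm high closes the mixer's +y end, inner face at y +143.
- guard_mouth (a point): Middle of the roof's leading edge, 89 mm above the worktop, on the guard: a clear hood 104 mm wide and 100 mm long standing on the rails (37 to 89 mm up), open below and at this leading (+y) end, with a 14 mm wide steel tongue reaching 27 mm ahead for the latch.
- guard (a joint): Opening of the guard in m: 0 shut, 0.195 fully open, starts at 0.165 to 0.195. Drag about 1 N; over the last 12 mm buffers and latch build up to about 10 to 15 N. The latch drops at about 0.002; hard stop at -0.004. Let go before the click, it springs back to 0.01 or so; latched, it rests near 0.002.
- guard_grip (a point): Top centre of the upright orange fin on the guard's roof: 60 mm along the mixer's x, 16 mm thick along y, rising 36 mm from the roof (top 125 mm above the worktop), 22 mm inside the guard's trailing (-y) edge. Moves with the guard.
- latch (a joint): Lift of the sprung latch bolt (and its red pin) in m: 0 is down. It rises about 6 mm as the guard's striker passes and drops back to 0 with a click behind it.
- forceps: Stainless forceps lying flat, 131 mm long (own y), 15 mm wide (own x), about 9 mm thick; they start across both rails beside or over the ring, in the guard's way. Origin: middle of the underside; z up. 22 g.
- cup_blue: Specimen cup with blue screw cap, 53 mm high; cap 43 mm across from 40 to 53 mm up, body 38 mm across below. Origin: centre of the underside; z up. About 35 g. Stands on the worktop in one of three places shared with the orange-capped cups.
- cup_orange_1: Specimen cup of the same shape with an orange cap; origin at the centre of its underside. Leave it.
- cup_orange_2: Second orange-capped specimen cup, same shape and origin. Leave it.
- decapper: Orange waisted hand tool standing upright, 35 mm across, 70 mm high; origin at the centre of its underside. Leave it.
- label_roll: White roll of labels lying flat, 66 mm across, 28 mm high; origin at the centre of its underside. Leave it.
Not all that is in view belongs to the job. Several things look just like the cup_blue: the one meant starts farthest to the robot's right.

How it is judged:
By the outcome, as a careful person would: the job done as asked, in the order asked, and still so for the second after the job is handed in, with the robot touching nothing.
It also fails if it takes over 72 s, if anything falls off the work surface, if the arm or the gripper's body presses on something with over 40 N, if the wrist force passes 120 N, or if a joint passes its speed limit or range.

## Robot

A 7-joint arm with a two-finger parallel gripper is mounted at the origin on a cart in front of the work surface, level with it; the furniture and walls round the work are solid. World frame = base frame: x ahead of the robot, y to its left, z up, the work surface at z = 0. Lengths are in m, angles in rad, forces in N, time in s.
With the tool pointing down it reaches from about 0.35 to 0.9 m from the base axis. Payload 7.2 kg.
Tool frame: the origin (TCP) lies at the very end of the fingers, on their centre line; the grasp point (between the pads) lies 19 mm behind it; z points along the fingers, y is the direction in which the jaws open and shut (so a half turn about z gives the same grasp; the last joint's range is limited). The gripper opens to 88 mm and grips with 3 to 60 N. Pads are 20 mm wide; open, the fingers measure 115 mm over their backs; the gripper's body (75 mm by 178 mm) begins 61 mm behind the grasp point.
Start: joints at [-1.349, 0.411, -0.013, 1.596, 0.006, 1.134, -0.082], TCP at [0.179, 0.599, 0.223] pointing down, gripper open.
Joint ranges: [-2.95, 2.95], [-0.29, 1.99], [-1.47, 1.44], [0.14, 2.54], [-1.03, 4.17], [0.13, 1.85], [-2.86, 2.86]. Speed limits (rad/s): [2.39, 2.39, 3.01, 3.01, 3.14, 3.14, 3.14].

## Interface

Orientations are given as a rotation vector (axis times angle).
In Python, from rig import ctrl gives the robot as it stands.
- The arm moves only by the tool move_arm, never from a script. Its arguments are lists of equal length, an entry for each row: "xyz": the shift along the world's x, y, z in m, a list of three; "yaw": the turn about the world's z in rad. In form: {"xyz": [[x, y, z], ...], "yaw": [yaw, ...]}. A call has 1 to 5 rows; each row shifts and turns the commanded pose from where the row before left it; what a row does not reach is not made up. A row lasts 1/12 s, in which the tool goes at most 41.7 mm and 7.16 degrees, less where a joint would pass 70% of its speed; a pose out of reach is approached as far as the arm can. A call with a gripper value outside its range is refused whole. "claw" is the opening, from 0 (shut) to 1 (fully open), set as the call begins (left out, the last holds). The fingers move at their own pace and stop on an object; "squeeze" is the grip in N (left out, the last holds). Time passes only in rows, so rows that do not move let the fingers close. It gives the time, the measured TCP pose, the force and the opening at its end, in the units of the state.
- ctrl.observe(): the state, without advancing time (a new reading comes with each control period).
- ctrl.snapshot(name): name is "scene" or "top"; returns a dict with "pixels" (480x640x3 uint8, red, green, blue), "fovy" (degrees; the focal length in pixels is half the picture's height over the tangent of half this angle, whatever the lens; pixels are square), "cx", "cy" (the principal point, pixels), "R" (3x3) and "t" (3): a world point X has camera coordinates R X + t. Camera axes: x right, y down, z forward; pixel columns grow to the right and rows downward; lengths in m; the calibration is good to about 2 mm. A picture is of the moment at which its call begins. There is no depth.
- ctrl.close_job(): hands the job in, once; it reports no verdict.
The state is a dict: "time": time; "q": joint angles; "qd": joint speeds; "joint_efforts": joint torques, N m; "tool_pos": TCP position; "orientation": TCP orientation; "force": force on the tool from outside, world axes, zero at the start; "torque": the same for the moment, N m; "finger_gap": finger opening in m.
Only numpy, scipy, OpenCV 4.12 (cv2) and the standard library are available. Lean on these libraries where they do the work, as an engineer would, in place of code of your own. Each camera call takes 0.05 s, during which the arm holds its last target.

## Working session

There is one attempt and no reset: what is moved stays moved. The work goes in short steps, Python scripts to look and compute and a tool call to move; the robot and the scene stay as the last step left them, time stands still between calls to the robot, and variables do not carry over. Pictures are saved under pics/ and viewed, and the job is handed in when it is done.

Besides the shell and the picture viewer there is one more tool, called after "Emit:" as name(argument=value, ...) on one line, values as JSON. move_arm: Moves the arm, as the interface text tells. Its arguments: {"type":"object","properties":{"xyz":{"type":"array"},"yaw":{"type":"array"},"claw":{"type":"number"},"squeeze":{"type":"number"}},"required":["xyz","yaw"]}

```bash
mkdir -p pics; ls
cat > h.py <<'E'
import numpy as np, cv2
from rig import ctrl
def snap(n,f):
    s=ctrl.snapshot(n); cv2.imwrite(f'pics/{f}.png',cv2.cvtColor(s['pixels'],cv2.COLOR_RGB2BGR))
    np.savez(f'pics/{f}.npz',**{k:np.array(v) for k,v in s.items()}); return s
def load(f): return dict(np.load(f'pics/{f}.npz'))
def foc(s): return s['pixels'].shape[0]/2/np.tan(np.radians(s['fovy'])/2)
def ray(s,u,v):
    R=np.array(s['R']);t=np.array(s['t']);f=foc(s)
    d=R.T@np.array([(u-s['cx'])/f,(v-s['cy'])/f,1]); return -R.T@t,d
def onz(s,u,v,z):
    o,d=ray(s,u,v); return o+d*(z-o[2])/d[2]
def proj(s,X):
    c=np.array(s['R'])@np.array(X)+s['t'];f=foc(s); return c[0]/c[2]*f+s['cx'],c[1]/c[2]*f+s['cy']
E
python3 - <<'E'
from h import *
for n in('scene','top'):
    s=snap(n,n+'0'); print(n,s['fovy'],s['cx'],s['cy'],-np.array(s['R']).T@s['t'],np.array(s['R']).round(2).tolist())
print(ctrl.observe())
E
```

```text
pics
scene 56.46744024781718 326.3077897566195 240.8649377566619 [ 0.06198723 -0.66069801  0.59151841] [[0.83, -0.56, 0.02], [-0.31, -0.48, -0.82], [0.47, 0.67, -0.57]]
top 55.32655350496459 314.1608850868786 238.89127119280073 [ 0.38991935 -0.05952235  1.26655679] [[0.01, -1.0, 0.01], [-1.0, -0.01, -0.07], [0.07, -0.01, -1.0]]
{'time': 0.1, 'q': array([-1.34921001,  0.41182502, -0.01270887,  1.59693815,  0.0055539 ,
        1.13430372, -0.08218295]), 'qd': array([ 0.0011009 , -0.00192423, -0.00081215, -0.00412609, -0.00022506,
       -0.00011107, -0.00137191]), 'joint_efforts': array([ 2.96286111e-03, -5.89103365e+01,  6.43820129e-01, -2.91711634e+01,
       -5.38182131e-02,  1.45668423e-02,  5.06900130e-05]), 'tool_pos': array([0.17848764, 0.59850259, 0.22189908]), 'orientation': array([-4.53553706e-01, -3.10853069e+00,  2.24949342e-03]), 'force': array([ 0.54959895, -0.08719012,  0.35325367]), 'torque': array([ 0.06649911, -0.0118432 ,  0.01460439]), 'finger_gap': 0.08767253054685152}
```

View pics/scene0.png

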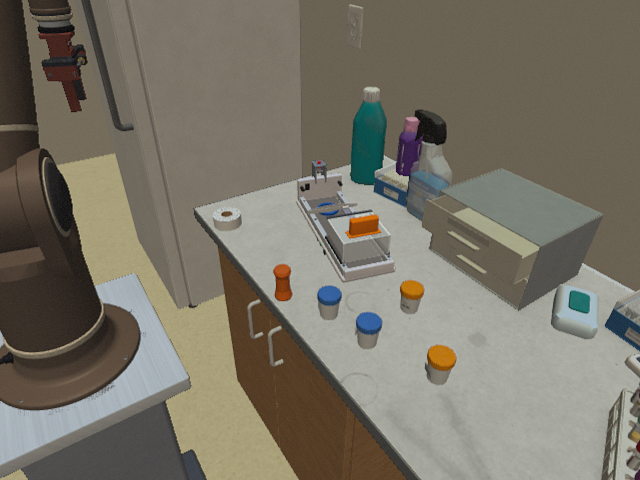

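View pics/top0.png

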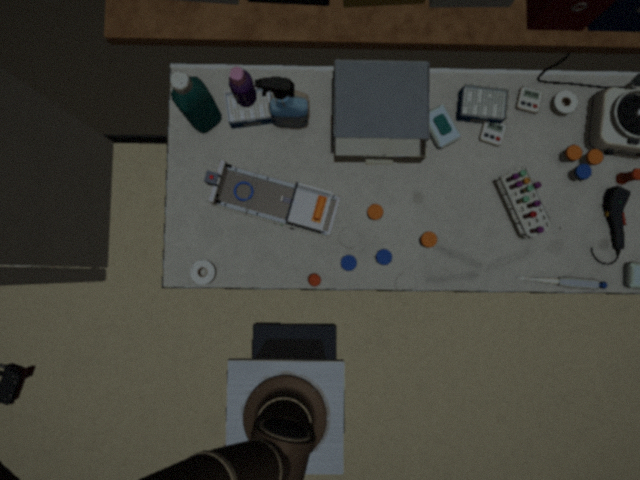

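Run:
```python
from h import *
t=load('top0')
for u,v in[(349,263),(384,257),(583,172),(375,212),(428,239),(573,153),(595,157)]: print(u,v,onz(t,u,v,.053).round(3))
im=cv2.imread('pics/top0.png')
a=cv2.resize(im[150:300,190:450],None,fx=3,fy=3,interpolation=cv2.INTER_CUBIC)
a=cv2.convertScaleAbs(a,alpha=1.5,beta=10);cv2.imwrite('pics/c1.png',a)
b=cv2.resize(im[130:200,540:640],None,fx=6,fy=6,interpolation=cv2.INTER_CUBIC);b=cv2.convertScaleAbs(b,alpha=1.5);cv2.imwrite('pics/c2.png',b)
im=cv2.imread('pics/scene0.png')
a=cv2.resize(im[150:300,270:470],None,fx=4,fy=4,interpolation=cv2.INTER_CUBIC);cv2.imwrite('pics/c3.png',a)
```

```text
349 263 [ 0.414 -0.164  0.053]
384 257 [ 0.431 -0.256  0.053]
583 172 [ 0.668 -0.794  0.053]
375 212 [ 0.551 -0.232  0.053]
428 239 [ 0.481 -0.374  0.053]
573 153 [ 0.719 -0.769  0.053]
595 157 [ 0.709 -0.828  0.053]
```

View pics/c1.png

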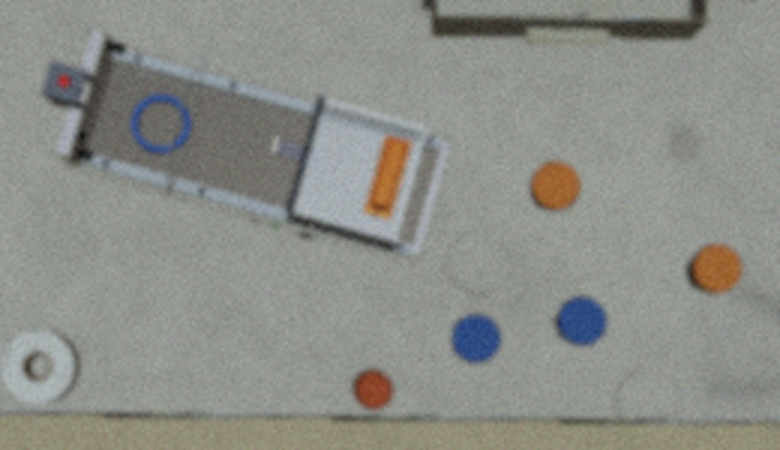

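View pics/c2.png

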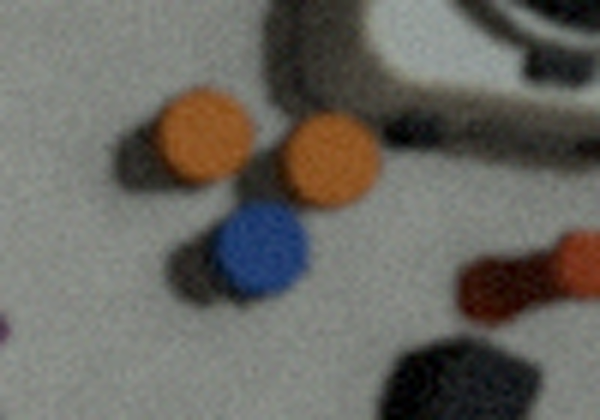

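View pics/c3.png

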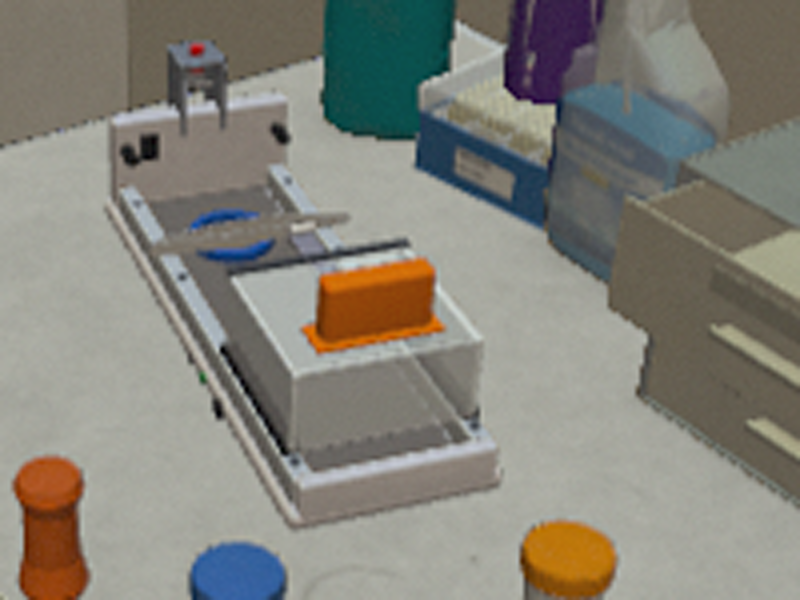

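Run:
```python
from h import *
t=load('top0');s=load('scene0')
for u,v in[(309.5,212),(357.5,204.3)]:
    p=onz(s,u,v,.041);print(p.round(4),proj(t,p))
# axis: top pixels of rails etc.
T=t['pixels'].astype(int)
im=cv2.cvtColor(t['pixels'],cv2.COLOR_RGB2BGR)
hsv=cv2.cvtColor(im,cv2.COLOR_BGR2HSV)
def comps(img,lo,hi,roi,mn=8):
    h=cv2.cvtColor(img,cv2.COLOR_BGR2HSV);m=cv2.inRange(h,lo,hi);z=np.zeros_like(m);y0,y1,x0,x1=roi;z[y0:y1,x0:x1]=m[y0:y1,x0:x1]
    n,l,st,c=cv2.connectedComponentsWithStats(z)
    return [(c[i].round(1).tolist(),int(st[i,4]),cv2.minAreaRect(np.argwhere(l==i)[:,::-1].astype(np.int32))) for i in range(1,n) if st[i,4]>=mn]
for c in comps(im,(100,80,40),(130,255,255),(150,300,190,450)):print('blue',c)
for c in comps(im,(0,120,60),(22,255,255),(150,300,190,450)):print('org',c)
c=im[155:240,200:350]
c=cv2.resize(c,None,fx=5,fy=5,interpolation=cv2.INTER_CUBIC)
l=cv2.createCLAHE(4,(4,4)); lab=cv2.cvtColor(c,cv2.COLOR_BGR2LAB);lab[...,0]=l.apply(lab[...,0]);cv2.imwrite('pics/c4.png',cv2.cvtColor(lab,cv2.COLOR_LAB2BGR))
```

```text
[0.5495 0.1129 0.041 ] (np.float64(246.33677634378864), np.float64(211.30626066423923))
[0.6687 0.0808 0.041 ] (np.float64(259.2247862052558), np.float64(167.80024002756352))
blue ([243.1, 190.5], 144, ((243.10000610351562, 190.70001220703125), (19.230182647705078, 19.230182647705078), 63.43495178222656))
blue ([383.5, 256.6], 200, ((383.5, 256.5), (15.0, 15.0), 90.0))
blue ([348.3, 262.3], 197, ((348.5, 262.5), (15.0, 15.0), 90.0))
org ([318.8, 208.4], 205, ((318.8678894042969, 208.46224975585938), (7.966912269592285, 25.686426162719727), 15.945394515991211))
org ([374.7, 211.4], 182, ((374.7500305175781, 211.2500457763672), (14.142135620117188, 14.849241256713867), 45.0))
org ([428.5, 239.0], 189, ((428.5, 239.0), (14.0, 15.0), 90.0))
org ([313.9, 279.4], 109, ((314.0, 279.5), (11.0, 10.0), 90.0))
```

View pics/c4.png

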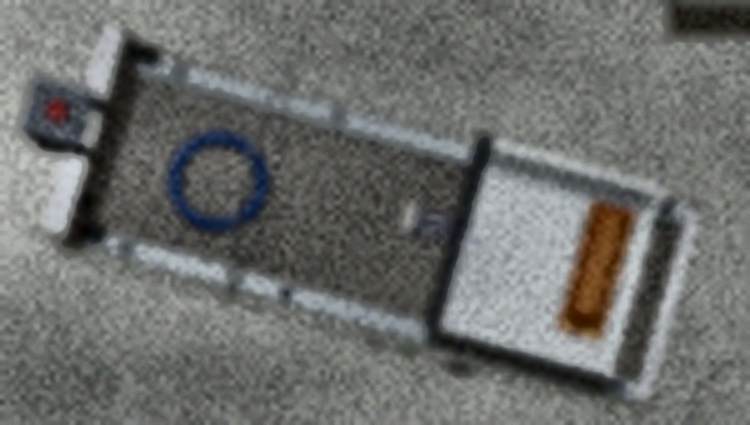

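Run:
```python
from h import *
s=snap('scene','scene1');t=snap('top','top1')
a=cv2.imread('pics/scene1.png')[180:240,290:370];b=cv2.imread('pics/top1.png')[155:240,200:350]
a=cv2.resize(a,(800,600),interpolation=cv2.INTER_CUBIC);cv2.imwrite('pics/c5.png',a)
b=cv2.resize(b,None,fx=5,fy=5,interpolation=cv2.INTER_CUBIC);cv2.imwrite('pics/c6.png',cv2.convertScaleAbs(b,alpha=1.6))
```

```text
(no output)
```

View pics/c5.png

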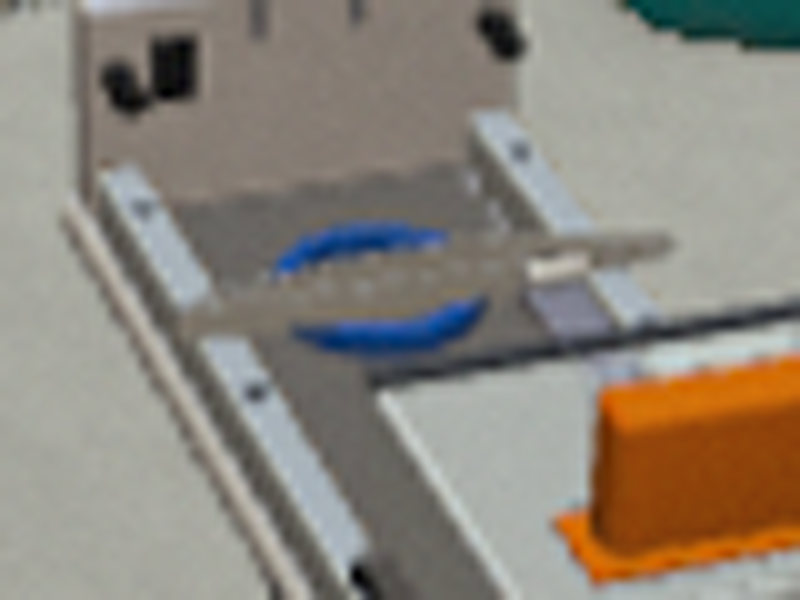

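View pics/c6.png

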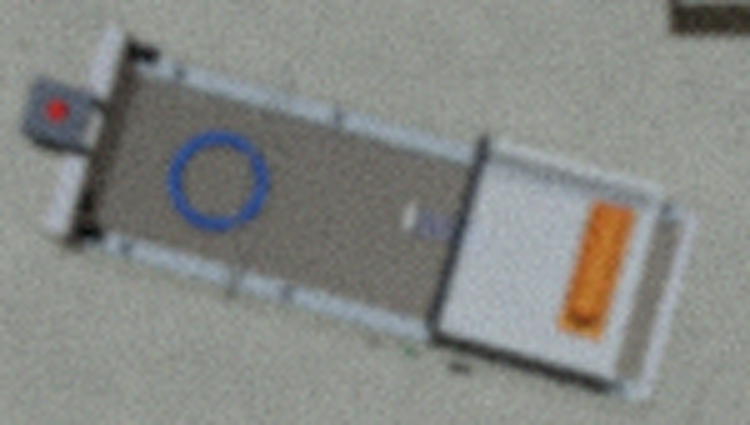

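Run:
```python
from h import *
t=load('top1')
a=sum(ctrl.snapshot('top')['pixels'].astype(float) for _ in range(12))/12
s=a[155:225,215:300]
b=cv2.resize(s.astype(np.float32),None,fx=9,fy=8.5,interpolation=cv2.INTER_CUBIC)
b=np.clip((b-60)*2.2,0,255).astype(np.uint8)
cv2.imwrite('pics/c7.png',b[...,::-1])
np.save('pics/avg.npy',a)
```

```text
(no output)
```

View pics/c7.png

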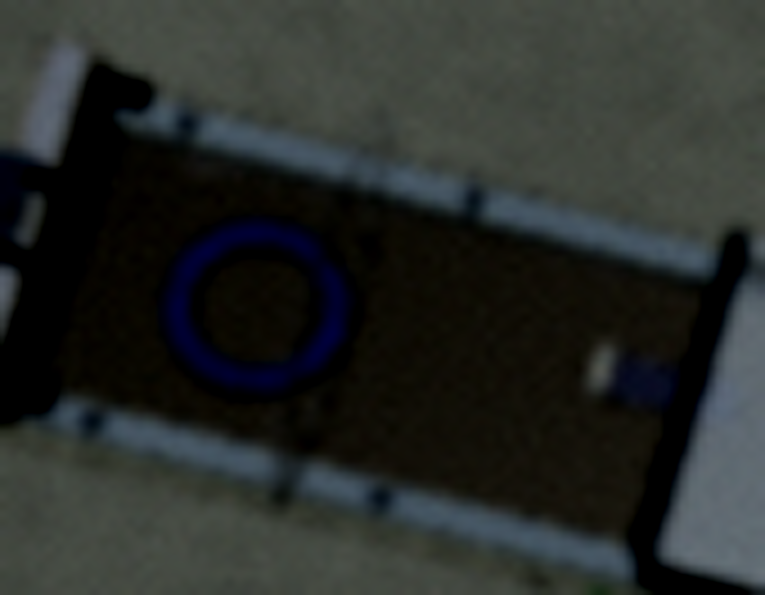

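```bash
python3 - <<'E'
from h import *
a=np.load('pics/avg.npy').astype(np.uint8)[...,::-1].copy();t=load('top1');s=load('scene1')
def comp(img,lo,hi,roi):
    h=cv2.cvtColor(img,cv2.COLOR_BGR2HSV);m=cv2.inRange(h,lo,hi);z=np.zeros_like(m);y0,y1,x0,x1=roi;z[y0:y1,x0:x1]=m[y0:y1,x0:x1]
    p=np.argwhere(z)[:,::-1]; return p.mean(0),len(p),p.min(0),p.max(0),cv2.minAreaRect(p.astype(np.int32))
r=comp(a,(100,80,30),(130,255,255),(175,206,230,258));print('ring',r); ring=onz(t,*((r[2]+r[3])/2),.026);print(ring.round(4), onz(t,*r[4][0],.026))
r=comp(a,(0,110,60),(10,255,255),(170,185,203,220)),;r=r[0];print('pin',r);pin=onz(t,*r[0],.125);print(pin.round(4))
r=comp(a,(0,120,60),(22,255,255),(185,230,300,335));print('fin',r)
fin=onz(t,*r[0],.11);print(fin.round(4))
d=pin[:2]-ring[:2];print('len',np.linalg.norm(d),'ang',np.degrees(np.arctan2(d[1],d[0])))
d2=ring[:2]-fin[:2];print('len',np.linalg.norm(d2),'ang',np.degrees(np.arctan2(d2[1],d2[0])))
d=pin[:2]-fin[:2];print('ang pin-fin',np.degrees(np.arctan2(d[1],d[0])))
A=cv2.cvtColor(s['pixels'],cv2.COLOR_RGB2BGR)
for n,roi in(('scup',(310,335,350,390)),):
    q=comp(A,(100,80,30),(130,255,255),roi);print(n,q)
    print(onz(s,*q[0],.05))
q=comp(a,(100,80,30),(130,255,255),(245,270,370,400));print(q,onz(t,*q[0],.053))
q=comp(A,(0,150,100),(22,255,255),(205,245,340,385));print('sfin',q)
q=comp(A,(0,120,60),(8,255,255),(155,170,305,330));print('spin',q);print(onz(s,*q[0],.123))
E
python3 - <<'E'
import cv2,numpy as np
im=cv2.imread('pics/scene1.png');cv2.imwrite('pics/c8.png',cv2.resize(im[260:400,300:480],None,fx=4,fy=4,interpolation=cv2.INTER_CUBIC))
E
```

```text
ring (array([243.25170068, 190.6462585 ]), 147, array([234, 181]), array([253, 200]), ((243.5, 190.5), (19.0, 19.0), 90.0))
[0.6086 0.1241 0.026 ] [0.60855272 0.12405384 0.026     ]
pin (array([210.66666667, 176.66666667]), 3, array([210, 176]), array([211, 177]), ((210.75003051757812, 176.75001525878906), (0.7071067094802856, 1.4142134189605713), 45.0))
[0.6251 0.1928 0.125 ]
fin (array([318.82608696, 208.47342995]), 207, array([312, 196]), array([325, 221]), ((318.8678894042969, 208.46226501464844), (7.966911792755127, 25.68642234802246), 15.945395469665527))
[ 0.5504 -0.0809  0.11  ]
len 0.07070623999227536 ang 76.48234769755578
len 0.2130279672189489 ang 74.14676449169833
ang pin-fin 74.7287284452463
scup (array([368.4362851 , 322.76889849]), 463, array([356, 312]), array([381, 333]), ((368.5, 322.5), (21.0, 25.0), 90.0))
[ 0.43221973 -0.25829338  0.05      ]
(array([383.54545455, 256.65656566]), 198, array([376, 249]), array([391, 264]), ((383.70001220703125, 256.60003662109375), (15.205260276794434, 14.758047103881836), 26.56505012512207)) [ 0.43190487 -0.25527144  0.053     ]
sfin (array([363.0609319 , 226.10215054]), 558, array([346, 215]), array([380, 237]), ((361.94677734375, 225.94403076171875), (18.719024658203125, 33.839881896972656), 80.13418579101562))
spin (array([318.83333333, 164.        ]), 6, array([318, 162]), array([320, 167]), ((318.90386962890625, 164.51922607421875), (5.295135974884033, 1.17669677734375), 78.69007110595703))
[0.6175495 0.1773684 0.123    ]
```

View pics/c8.png

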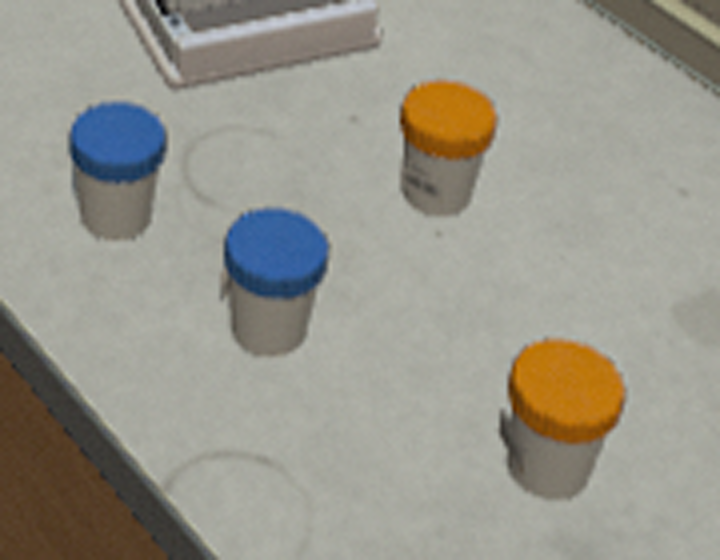

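Target cup candidates: blue caps at top px (349,262), (384,257), (583,172). The last is about 1 m away in another cluster, out of reach and not beside the mixer. Of the two near the mixer, (384,257) (scene (368,323)) is farther right and stands with the two orange caps (375,211) and (428,239), so that is the cup. The enlarged crop shows a plain blue-capped cup there. The forceps are clear in the scene view from (308,212) to (357,204), and faint in the averaged top view, just beside the ring.

Emit:
move_arm(xyz=[[0.022,-0.026,0],[0.022,-0.026,0],[0.022,-0.026,0],[0.022,-0.026,0],[0.022,-0.026,0]], yaw=[0,0,0,0,0], claw=0.5)

```text
time: 1.22
tool_pos: [0.2894, 0.4676, 0.2228]
orientation: [0.453, 3.109, 0.0]
force: [0.2, 0.2, -0.0]
finger_gap: 0.0583
```

Emit:
move_arm(xyz=[[0.022,-0.026,0],[0.022,-0.026,0],[0.022,-0.026,0],[0.022,-0.026,0],[0.022,-0.026,0]], yaw=[0,0,0,0,0])

```text
time: 1.63
tool_pos: [0.3995, 0.3376, 0.223]
orientation: [0.454, 3.108, 0.001]
force: [-0.6, 0.3, 0.1]
finger_gap: 0.044
```

Emit:
move_arm(xyz=[[0.022,-0.026,0],[0.022,-0.026,0],[0.022,-0.026,0],[0.022,-0.026,0],[0.022,-0.026,0]], yaw=[0,0,0,0,0])

```text
time: 2.05
tool_pos: [0.5095, 0.2075, 0.2229]
orientation: [0.453, 3.108, 0.001]
force: [-0.1, 1.0, -0.0]
finger_gap: 0.0436
```

Emit:
move_arm(xyz=[[0.02,-0.022,-0.015],[0.02,-0.022,-0.015],[0.02,-0.022,-0.015],[0.02,-0.022,-0.015],[0.02,-0.0225,-0.015]], yaw=[0.02,0,0,0,0])

```text
time: 2.47
tool_pos: [0.6095, 0.0975, 0.1471]
orientation: [0.422, 3.113, 0.001]
force: [-0.0, 0.4, -0.4]
finger_gap: 0.044
```

Run:
```python
from h import *
s=snap('scene','scene2');snap('top','top2')
o=ctrl.observe();print(o['tool_pos'],o['q'].round(2))
print(proj(s,o['tool_pos']))
a=cv2.imread('pics/scene2.png')[110:260,260:420];cv2.imwrite('pics/c9.png',cv2.resize(a,None,fx=4,fy=4,interpolation=cv2.INTER_CUBIC))
t=load('top1')
for v in((251.6,191.4),(246.3,212.6),(258,168)):print(onz(t,*v,.041))
for v in((314,279.5),(202,271),(165,288)):print(onz(t,*v,.02))
```

```text
[0.60980067 0.09263012 0.14508583] [-0.42  0.48  0.26  1.71 -0.14  0.97  1.18]
(np.float64(336.47634560927264), np.float64(169.39656579216233))
[0.60377509 0.0999406  0.041     ]
[0.54596381 0.1128798  0.041     ]
[0.66807189 0.08406614 0.041     ]
[ 0.36859898 -0.0717995   0.02      ]
[0.38768564 0.23195215 0.02      ]
[0.34062323 0.33022893 0.02      ]
```

View pics/c9.png

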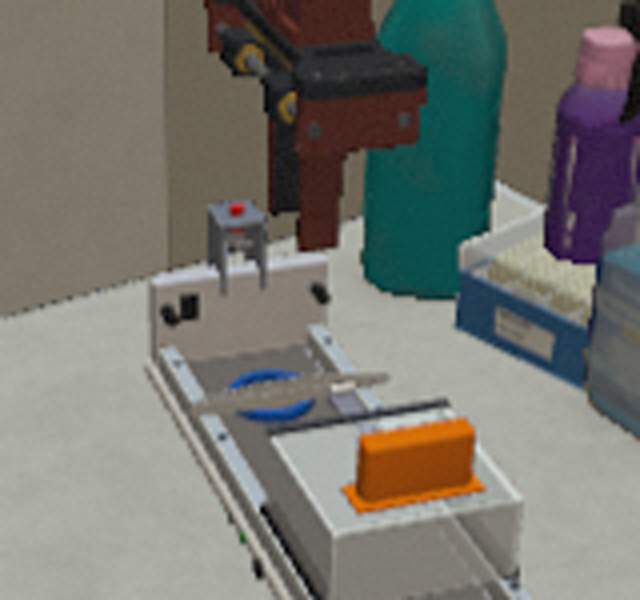

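Emit:
move_arm(xyz=[[0,0,-0.02],[0,0,-0.02],[0,0,-0.02],[0,0,0],[0,0,0]], yaw=[0,0,0,0,0])

```text
time: 2.98
tool_pos: [0.6078, 0.0989, 0.0874]
orientation: [-0.421, -3.111, 0.001]
force: [1.0, -0.0, -0.1]
finger_gap: 0.0442
```

Run:
```python
from h import *
s=snap('scene','scene3');snap('top','top3')
o=ctrl.observe();print(o['tool_pos'],o['orientation'])
a=cv2.imread('pics/scene3.png')[150:250,280:400];cv2.imwrite('pics/c10.png',cv2.resize(a,None,fx=6,fy=6,interpolation=cv2.INTER_CUBIC))
```

```text
[0.60930123 0.09894813 0.08904994] [4.21745466e-01 3.11162748e+00 1.18538576e-03]
```

View pics/c10.png

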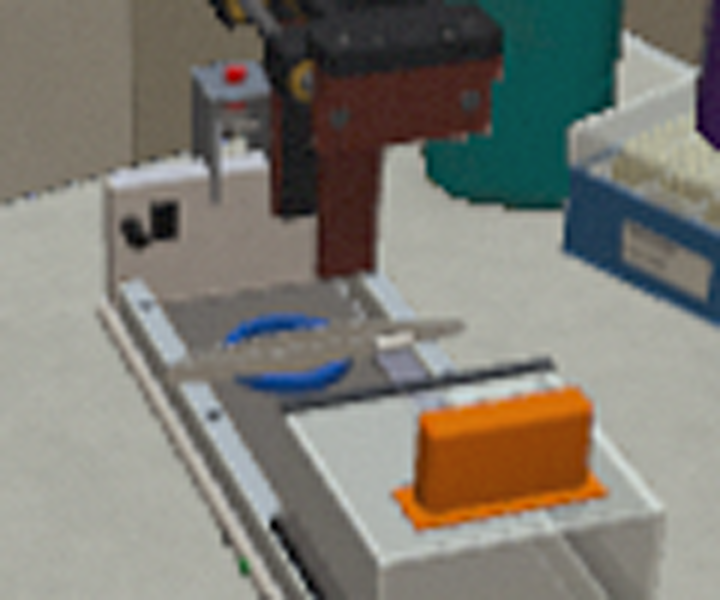

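Run:
```python
from h import *
t=load('top1');ring=np.array([.6086,.1241])
uy=np.array([.262,.965]);ux=np.array([.965,-.262]);O=ring-.085*uy
print('O',O)
def own(p):
    d=np.array(p)[:2]-O;return (d@ux).round(4),(d@uy).round(4)
print('tongue',own(onz(t,281.5,198.5,.085)))
print('mouth',own(onz(t,291,199.5,.089)))
print('fin',own(onz(t,318.9,208.5,.11)))
print('forceps c',own([.609,.097]),own([.604,.0999]))
print('pin',own(onz(t,210.7,176.7,.127)))
print('tcp',own([.609,.0985]))
```

```text
O [0.58633  0.042075]
tongue (np.float64(-0.0007), np.float64(-0.0271))
mouth (np.float64(0.0031), np.float64(-0.0519))
fin (np.float64(-0.0025), np.float64(-0.1283))
forceps c (np.float64(0.0075), np.float64(0.0589)) (np.float64(0.0019), np.float64(0.0604))
pin (np.float64(-0.0024), np.float64(0.155))
tcp (np.float64(0.0071), np.float64(0.0604))
```

Emit:
move_arm(xyz=[[-0.008,-0.0115,0],[0,0,-0.015],[0,0,-0.015],[0,0,0],[0,0,0]], yaw=[0,0,0,0,0], claw=0.75)

```text
time: 3.5
tool_pos: [0.6002, 0.0863, 0.0583]
orientation: [-0.423, -3.113, 0.0]
force: [-0.2, -0.2, -0.4]
finger_gap: 0.0654
```

Emit:
move_arm(xyz=[[0,0,-0.01],[0,0,-0.008],[0,0,-0.006],[0,0,0],[0,0,0]], yaw=[0,0,0,0,0])

```text
time: 3.92
tool_pos: [0.6003, 0.0869, 0.0332]
orientation: [-0.422, -3.112, 0.001]
force: [-0.7, -0.3, 0.9]
finger_gap: 0.0663
```

Emit:
move_arm(xyz=[[0,0,0],[0,0,0],[0,0,0],[0,0,0],[0,0,0]], yaw=[0,0,0,0,0], claw=0, squeeze=12)

```text
time: 4.33
tool_pos: [0.6008, 0.087, 0.0339]
orientation: [0.422, 3.113, 0.0]
force: [-0.2, 0.3, 0.3]
finger_gap: 0.0359
```

Emit:
move_arm(xyz=[[0,0,0],[0,0,0],[0,0,0],[0,0,0],[0,0,0]], yaw=[0,0,0,0,0])

```text
time: 4.75
tool_pos: [0.6006, 0.087, 0.0337]
orientation: [0.423, 3.113, 0.0]
force: [-0.6, 0.2, 0.5]
finger_gap: 0.0145
```

Run:
```python
from h import *
s=snap('scene','scene4')
o=ctrl.observe();print(o['tool_pos'],o['finger_gap'],o['force'])
a=cv2.imread('pics/scene4.png')[150:250,280:400];cv2.imwrite('pics/c11.png',cv2.resize(a,None,fx=6,fy=6,interpolation=cv2.INTER_CUBIC))
```

```text
[0.60064574 0.08697544 0.03369221] 0.014243989412210226 [-0.57751245  0.75693078  0.78753971]
```

View pics/c11.png

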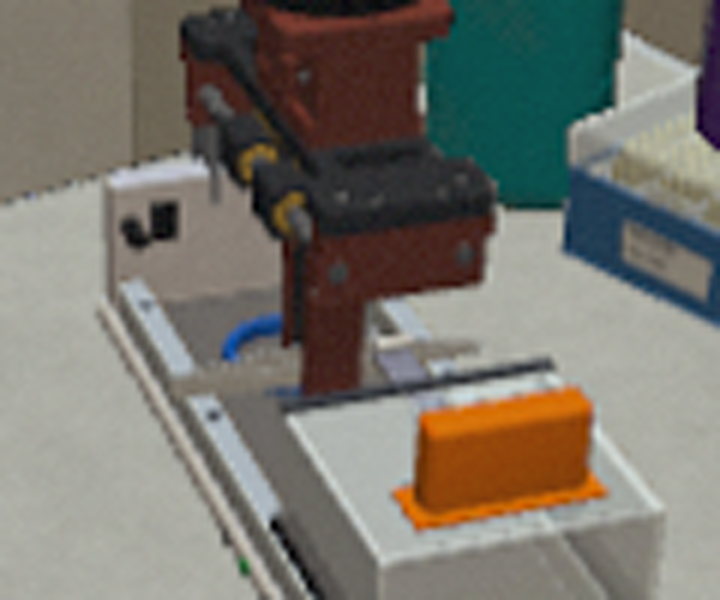

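Emit:
move_arm(xyz=[[0,0,0.01],[0,0,0.02],[0,0,0.03],[0,0,0.03],[0,0,0.03]], yaw=[0,0,0,0,0], squeeze=20)

```text
time: 5.22
tool_pos: [0.6003, 0.0866, 0.1555]
orientation: [-0.423, -3.113, 0.0]
force: [0.9, 0.3, -0.7]
finger_gap: 0.0144
```

Run:
```python
from h import *
s=snap('scene','scene5')
o=ctrl.observe();print(o['tool_pos'],o['finger_gap'],o['force'])
a=cv2.imread('pics/scene5.png')[110:250,270:430];cv2.imwrite('pics/c12.png',cv2.resize(a,None,fx=4,fy=4,interpolation=cv2.INTER_CUBIC))
```

```text
[0.60354997 0.08697761 0.16189892] 0.014002790150985859 [ 2.38441308 -0.26073157  3.15693504]
```

View pics/c12.png

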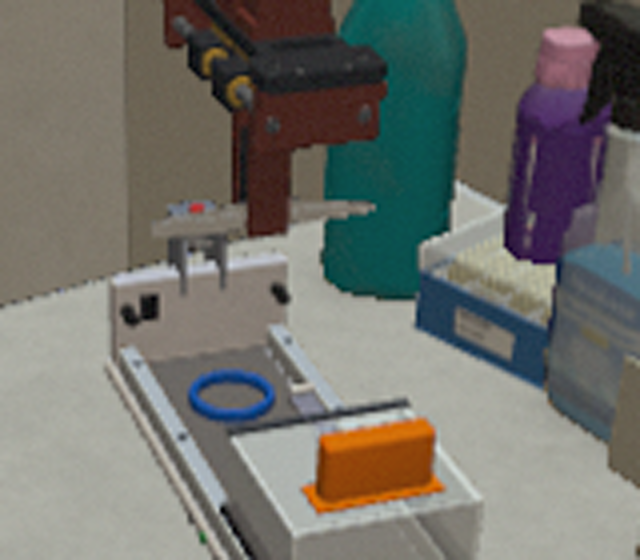

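Emit:
move_arm(xyz=[[-0.008,0.003,0],[-0.008,0.003,0],[-0.008,0.003,0],[-0.008,0.003,0],[-0.008,0.003,0]], yaw=[-0.12,-0.12,-0.12,-0.12,-0.12])

```text
time: 5.68
tool_pos: [0.5602, 0.102, 0.1542]
orientation: [1.332, 2.845, 0.001]
force: [0.3, -0.0, 0.7]
finger_gap: 0.0143
```

Emit:
move_arm(xyz=[[-0.008,0.003,0],[-0.008,0.003,0],[-0.008,0.003,0],[-0.008,0.003,0],[-0.008,0.003,0]], yaw=[-0.12,-0.12,-0.12,-0.12,-0.12])

```text
time: 6.1
tool_pos: [0.5202, 0.117, 0.1542]
orientation: [-2.114, -2.324, -0.001]
force: [-0.3, -0.4, -0.8]
finger_gap: 0.0141
```

Emit:
move_arm(xyz=[[-0.008,0.004,0],[-0.008,0.004,0],[-0.004,0.004,0],[0,0,0],[0,0,0]], yaw=[-0.12,-0.12,-0.12,-0.01,0])

```text
time: 6.52
tool_pos: [0.5006, 0.1292, 0.1541]
orientation: [2.496, 1.908, 0.001]
force: [0.0, 0.4, -0.2]
finger_gap: 0.0138
```

Emit:
move_arm(xyz=[[0,0,-0.03],[0,0,-0.03],[0,0,-0.03],[0,0,-0.025],[0,0,-0.015]], yaw=[0,0,0,0,0])

```text
time: 6.93
tool_pos: [0.4998, 0.1282, 0.0213]
orientation: [-2.495, -1.908, 0.004]
force: [-0.8, -0.5, -0.2]
finger_gap: 0.0139
```

Emit:
move_arm(xyz=[[0,0,-0.008],[0,0,-0.006],[0,0,-0.004],[0,0,-0.003],[0,0,0]], yaw=[0,0,0,0,0])

```text
time: 7.35
tool_pos: [0.501, 0.129, 0.0029]
orientation: [2.499, 1.904, 0.001]
force: [0.2, 1.2, 0.8]
finger_gap: 0.0138
```

Emit:
move_arm(xyz=[[0,0,0],[0,0,0],[0,0,0],[0,0,0],[0,0,0]], yaw=[0,0,0,0,0], claw=0.4)

```text
time: 7.77
tool_pos: [0.5007, 0.1291, 0.0029]
orientation: [2.499, 1.904, 0.001]
force: [-0.3, 0.8, 0.8]
finger_gap: 0.0347
```

Emit:
move_arm(xyz=[[0,0,0.01],[0,0,0.03],[0,0,0.035],[0,0,0.035],[0,0,0.035]], yaw=[0,0,0,0,0])

```text
time: 8.18
tool_pos: [0.5002, 0.1284, 0.1497]
orientation: [2.5, 1.902, -0.001]
force: [0.9, 0.4, -0.1]
finger_gap: 0.0354
```

Run:
```python
from h import *
s=snap('scene','scene6');t=snap('top','top6')
o=ctrl.observe();print(o['tool_pos'],o['finger_gap'],o['force'])
a=cv2.imread('pics/scene6.png')[110:350,200:430];cv2.imwrite('pics/c13.png',cv2.resize(a,None,fx=2.5,fy=2.5,interpolation=cv2.INTER_CUBIC))
```

```text
[0.50367539 0.12936474 0.15322145] 0.03500066279313969 [ 0.95894855 -0.47612331  0.03317728]
```

View pics/c13.png

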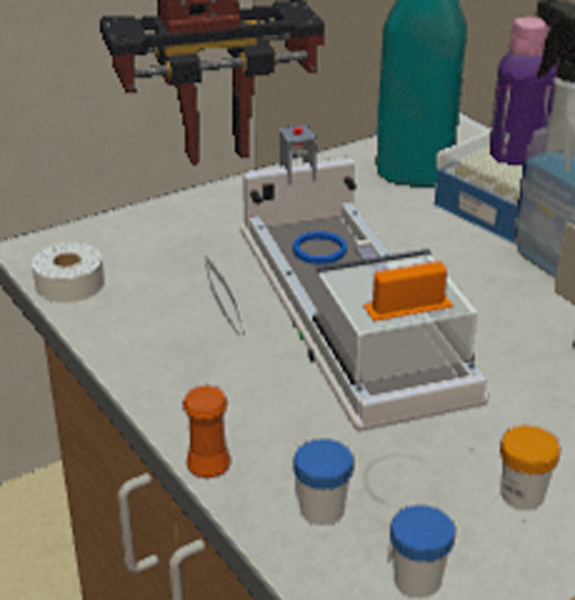

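Emit:
move_arm(xyz=[[-0.006,-0.035,0],[-0.006,-0.035,0],[-0.006,-0.035,0],[-0.006,-0.035,0],[-0.006,-0.035,0]], yaw=[0,0,0,0,0], claw=0.8)

```text
time: 8.7
tool_pos: [0.4697, -0.0475, 0.1477]
orientation: [-2.499, -1.904, -0.0]
force: [1.2, -0.8, 0.4]
finger_gap: 0.0654
```

Emit:
move_arm(xyz=[[-0.006,-0.035,0],[-0.006,-0.035,0],[-0.006,-0.035,0],[-0.006,-0.035,0],[-0.006,-0.035,0]], yaw=[0,0,0,0,0])

```text
time: 9.12
tool_pos: [0.4397, -0.2225, 0.1477]
orientation: [-2.499, -1.903, -0.0]
force: [1.0, 0.3, 0.5]
finger_gap: 0.0701
```

Emit:
move_arm(xyz=[[-0.008,-0.035,0],[0,0,-0.025],[0,0,-0.025],[0,0,0],[0,0,0]], yaw=[0,0,0,0,0])

```text
time: 9.53
tool_pos: [0.4314, -0.2558, 0.097]
orientation: [-2.498, -1.901, 0.003]
force: [0.0, -0.1, -0.2]
finger_gap: 0.0705
```

Run:
```python
from h import *
s=snap('scene','scene7');t=load('top6')
o=ctrl.observe();print(o['tool_pos'],o['finger_gap'],o['orientation'])
def m(S,roi):
    h=cv2.cvtColor(S['pixels'],cv2.COLOR_RGB2HSV);k=cv2.inRange(h,(100,110,40),(130,255,255));z=np.zeros_like(k);a,b,c,d=roi;z[a:b,c:d]=k[a:b,c:d]
    cs=cv2.findContours(z,cv2.RETR_EXTERNAL,cv2.CHAIN_APPROX_NONE)[0];return max(cs,key=cv2.contourArea)
ct=m(t,(245,270,370,400)); cs=m(s,(305,340,345,395))
print(cv2.minEnclosingCircle(ct),cv2.boundingRect(cs),cv2.boundingRect(ct))
# predicted bbox of cap in both views for candidate centre
def pb(S,c):
    a=np.linspace(0,2*np.pi,73);P=[proj(S,[c[0]+.0215*np.cos(x),c[1]+.0215*np.sin(x),z]) for x in a for z in(.040,.053)]
    P=np.array(P);return P.min(0),P.max(0)
c=np.array([.432,-.2565])
for S,n in((t,'t'),(s,'s')): print(n,pb(S,c))
a=cv2.imread('pics/scene7.png')[190:370,290:470];cv2.imwrite('pics/c14.png',cv2.resize(a,None,fx=3,fy=3,interpolation=cv2.INTER_CUBIC))
```

```text
[ 0.43233982 -0.25600115  0.09801068] 0.07037912182133751 [-2.49878719e+00 -1.90297315e+00  1.12681805e-03]
((383.5, 256.5), 7.648629188537598) (356, 313, 26, 21) (376, 250, 16, 14)
t (array([375.21772495, 248.535485  ]), array([392.0946491 , 264.81074426]))
s (array([354.61938783, 311.96648315]), array([380.6031167 , 335.79911063]))
```

View pics/c14.png

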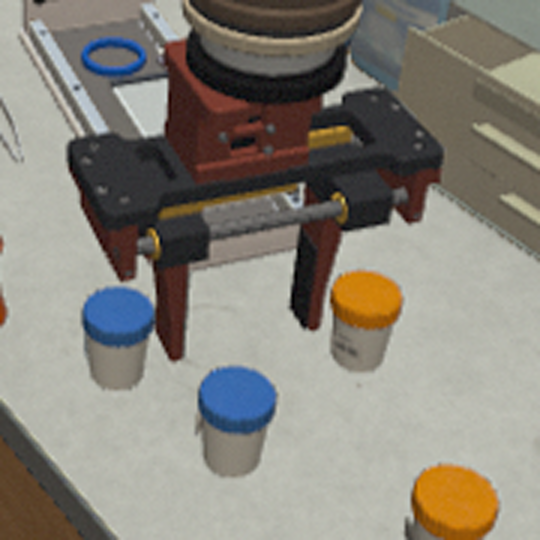

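Emit:
move_arm(xyz=[[0.001,0,-0.025],[0,0,-0.02],[0,0,-0.015],[0,0,-0.011],[0,0,0]], yaw=[0,0,0,0,0])

```text
time: 10.0
tool_pos: [0.4336, -0.2554, 0.0261]
orientation: [-2.497, -1.904, 0.001]
force: [0.4, 0.1, -0.5]
finger_gap: 0.0703
```

Run:
```python
from h import *
s=snap('scene','scene8')
o=ctrl.observe();print(o['tool_pos'],o['finger_gap'],o['force'])
a=cv2.imread('pics/scene8.png')[230:380,300:450];cv2.imwrite('pics/c15.png',cv2.resize(a,None,fx=4,fy=4,interpolation=cv2.INTER_CUBIC))
```

```text
[ 0.4338342  -0.255842    0.02698108] 0.0699904831654537 [0.15531334 0.56894473 0.23143025]
```

View pics/c15.png

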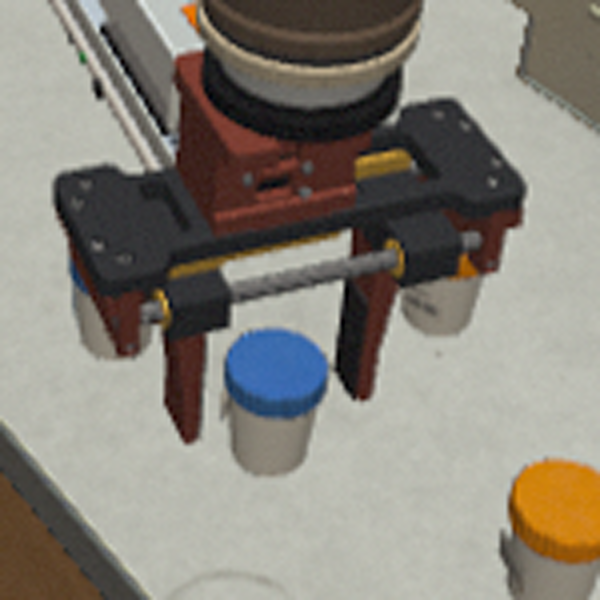

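Emit:
move_arm(xyz=[[0,0,0],[0,0,0],[0,0,0],[0,0,0],[0,0,0]], yaw=[0,0,0,0,0], claw=0.3, squeeze=15)

```text
time: 10.47
tool_pos: [0.4339, -0.2561, 0.0271]
orientation: [2.499, 1.903, 0.001]
force: [-0.4, -0.3, 2.5]
finger_gap: 0.0414
```

Emit:
move_arm(xyz=[[0,0,0],[0,0,0],[0,0,0],[0,0,0]], yaw=[0,0,0,0])

```text
time: 10.8
tool_pos: [0.434, -0.2562, 0.0271]
orientation: [2.499, 1.903, 0.001]
force: [0.1, 0.3, 6.0]
finger_gap: 0.0413
```

Emit:
move_arm(xyz=[[0,0,0.01],[0,0,0.02],[0,0,0.03],[0,0,0.03],[0,0,0.03]], yaw=[0,0,0,0,0])

```text
time: 11.22
tool_pos: [0.4328, -0.2562, 0.1481]
orientation: [-2.499, -1.902, 0.002]
force: [0.5, 0.4, 0.0]
finger_gap: 0.0417
```

Run:
```python
from h import *
s=snap('scene','scene9')
o=ctrl.observe();print(o['tool_pos'],o['finger_gap'],o['force'])
a=cv2.imread('pics/scene9.png')[190:390,270:470];cv2.imwrite('pics/c16.png',cv2.resize(a,None,fx=3,fy=3,interpolation=cv2.INTER_CUBIC))
```

```text
[ 0.43510071 -0.25808164  0.1531102 ] 0.0414664605199761 [ 2.32102365 -2.06485283  3.454426  ]
```

View pics/c16.png

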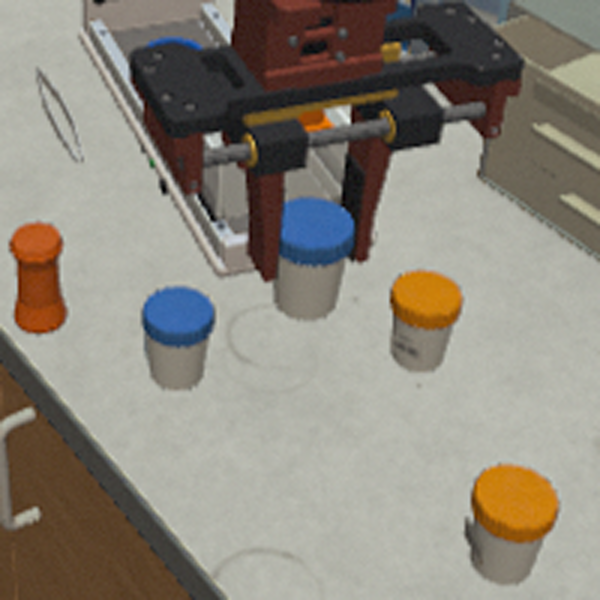

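Emit:
move_arm(xyz=[[0,0,0.03],[0,0,0.03],[0.013,0.028,0],[0.013,0.028,0],[0.013,0.028,0]], yaw=[0,0,0,0,0])

```text
time: 11.68
tool_pos: [0.4728, -0.1714, 0.2076]
orientation: [2.501, 1.901, 0.002]
force: [1.0, 0.3, 0.1]
finger_gap: 0.0416
```

Emit:
move_arm(xyz=[[0.013,0.028,0],[0.013,0.028,0],[0.013,0.028,0],[0.013,0.028,0],[0.013,0.028,0]], yaw=[0,0,0,0,0])

```text
time: 12.1
tool_pos: [0.5377, -0.0307, 0.2069]
orientation: [-2.499, -1.903, 0.0]
force: [0.5, -0.6, -1.2]
finger_gap: 0.0418
```

Emit:
move_arm(xyz=[[0.013,0.028,0],[0.013,0.028,0],[0.013,0.028,0],[0.013,0.028,0],[0.013,0.028,0]], yaw=[0,0,0,0,0])

```text
time: 12.52
tool_pos: [0.6027, 0.1092, 0.2068]
orientation: [2.499, 1.903, -0.001]
force: [0.7, 0.1, -0.3]
finger_gap: 0.0418
```

Emit:
move_arm(xyz=[[0.005,0.016,0],[0,0,-0.03],[0,0,-0.03],[0,0,-0.02],[0,0,0]], yaw=[0,0,0,0,0])

```text
time: 12.93
tool_pos: [0.6044, 0.123, 0.1226]
orientation: [-2.498, -1.902, 0.011]
force: [-0.7, 0.7, -0.3]
finger_gap: 0.0419
```

Run:
```python
from h import *
s=snap('scene','scene10');t=snap('top','top10')
o=ctrl.observe();print(o['tool_pos'],o['finger_gap'],o['force'],o['orientation'])
a=cv2.imread('pics/scene10.png')[120:270,270:430];cv2.imwrite('pics/c17.png',cv2.resize(a,None,fx=4,fy=4,interpolation=cv2.INTER_CUBIC))
```

```text
[0.60724788 0.1230439  0.12686109] 0.04179431737317359 [ 0.1683804  -0.22551346  0.10819937] [ 2.50009146e+00  1.90215899e+00 -2.32072494e-03]
```

View pics/c17.png

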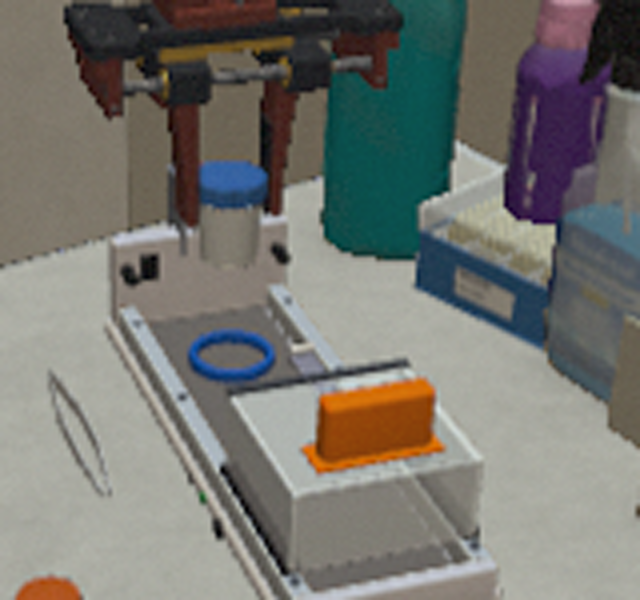

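Emit:
move_arm(xyz=[[0,0,-0.02],[0,0,-0.02],[0,0,0],[0,0,0]], yaw=[0,0,0,0])

```text
time: 13.37
tool_pos: [0.608, 0.1236, 0.0879]
orientation: [2.5, 1.903, 0.001]
force: [-0.7, 0.1, -0.0]
finger_gap: 0.0413
```

Run:
```python
from h import *
from scipy.optimize import least_squares
s=snap('scene','scene11');t=snap('top','top11')
o=ctrl.observe();tp=o['tool_pos'];print(tp,o['finger_gap'],o['force'])
def mask(S,roi):
    h=cv2.cvtColor(S['pixels'],cv2.COLOR_RGB2HSV);k=cv2.inRange(h,(100,110,40),(130,255,255));z=np.zeros_like(k);a,b,c,d=roi;z[a:b,c:d]=k[a:b,c:d];return z
s6=load('scene9')
s6=load('scene6')
r6=mask(s6,(195,225,305,350)); p=cv2.boundingRect(r6);print('ring bbox scene6',p)
def bb(S,c,parts):
    a=np.linspace(0,2*np.pi,73);P=np.array([proj(S,[c[0]+r*np.cos(x),c[1]+r*np.sin(x),z]) for x in a for r,z in parts]);return np.r_[P.min(0),P.max(0)]
print('pred ring',bb(s6,(.6086,.1241),[(.027,.02),(.027,.028)]).round(1))
zc=tp[2]-.027
m=mask(s,(120,210,290,350));p=cv2.boundingRect(m);print('cap bbox',p)
print('pred cap',bb(s,tp[:2],[(.0215,zc+.04),(.0215,zc+.053)]).round(1))
a=cv2.imread('pics/scene11.png')[140:230,280:380];cv2.imwrite('pics/c18.png',cv2.resize(a,None,fx=7,fy=6.5,interpolation=cv2.INTER_CUBIC))
```

```text
[0.60879127 0.12380075 0.08873431] 0.04149636597284976 [ 0.16581341 -0.07379736 -0.29933253]
ring bbox scene6 (317, 202, 22, 14)
pred ring [316.4 202.5 338.2 216.4]
cap bbox (317, 173, 22, 37)
pred cap [319.  172.3 337.2 185.5]
```

View pics/c18.png

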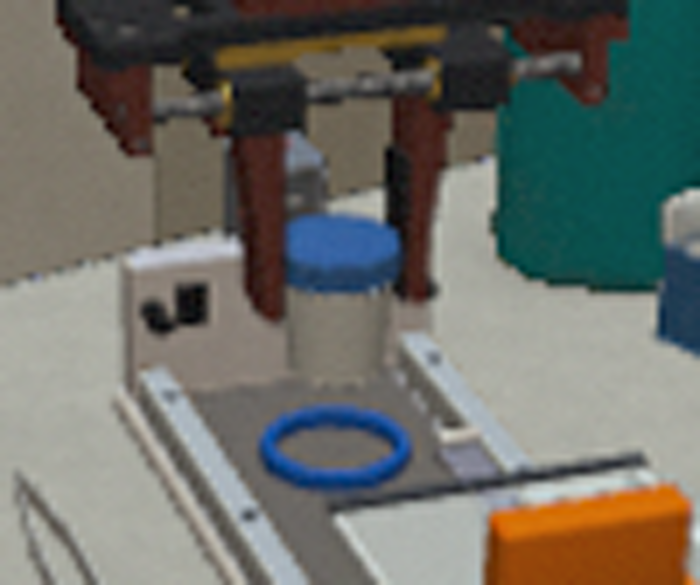

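Run:
```python
from h import *
def cen(S,roi):
    h=cv2.cvtColor(S['pixels'],cv2.COLOR_RGB2HSV);a,b,c,d=roi
    k=cv2.inRange(h,(100,110,40),(130,255,255))[a:b,c:d];q=np.argwhere(k);return q.min(0)[::-1]+[c,a],q.max(0)[::-1]+[c,a]
s=load('scene11')
cap=cen(s,(165,190,300,345));ring=cen(s,(195,225,305,350));print(cap,ring)
rc=(ring[0]+ring[1])/2;cc=(cap[0]+cap[1])/2
zc=.0887-.027
print('ring',onz(s,*rc,.0245),'cap',onz(s,*cc,zc+.0475))
print('same for prior poses: cup initial', )
s1=load('scene1');c=cen(s1,(305,340,345,395));print(onz(s1,*((c[0]+c[1])/2),.0465))
```

```text
(array([321, 173]), array([337, 184])) (array([317, 202]), array([338, 215]))
ring [0.610887   0.12635804 0.0245    ] cap [0.61034605 0.12225064 0.1092    ]
same for prior poses: cup initial
[ 0.43436306 -0.25617926  0.0465    ]
```

Run:
```python
from h import *
def w(P): P=P.astype(float);return np.clip(P[...,2]-(P[...,0]+P[...,1])/2-12,0,None)
def cen(W,roi):
    a,b,c,d=roi;q=W[a:b,c:d];y,x=np.mgrid[a:b,c:d];return (q*x).sum()/q.sum(),(q*y).sum()/q.sum()
# synthetic expectation: project ring's visible surfaces -> use ring top annulus + approximate; compare bbox centre via edge profile
for n in('scene6','scene7','scene11'):
    s=load(n);W=w(s['pixels']);a,b,c,d=(196,222,308,348);q=W[a:b,c:d]
    cols=q.max(0);rows=q.max(1)
    def edge(p,o):
        h=p.max()*.5;i=np.where(p>h)[0];i0,i1=i[0],i[-1]
        return o+i0-(p[i0]-h)/(p[i0]-p[i0-1]),o+i1+(p[i1]-h)/(p[i1]-p[i1+1])
    eu,ev=edge(cols,c),edge(rows,a);print(n,np.round(eu,2),np.round(ev,2),onz(s,np.mean(eu),np.mean(ev),.0245).round(4))
    def bb(S,cc):
        A=np.linspace(0,2*np.pi,73);P=np.array([proj(S,[cc[0]+.027*np.cos(x),cc[1]+.027*np.sin(x),z]) for x in A for z in(.02,.028)]);return np.r_[P.min(0),P.max(0)]
    print(bb(s,(.6086,.1241)).round(2))
a=np.load('pics/avg.npy');t=load('top1');W=w(a)
u=cen(W,(178,204,230,258));print(u,onz(t,*u,.026))
```

```text
scene6 [316.83 337.97] [202.33 214.26] [0.6112 0.1273 0.0245]
[316.36 202.49 338.18 216.4 ]
scene7 [316.83 337.95] [202.35 214.2 ] [0.6113 0.1274 0.0245]
[316.36 202.49 338.18 216.4 ]
scene11 [316.86 337.95] [202.36 214.24] [0.6112 0.1273 0.0245]
[316.36 202.49 338.18 216.4 ]
(np.float64(242.71338550527395), np.float64(190.41712146988772)) [0.60875001 0.12620562 0.026     ]
```

Emit:
move_arm(xyz=[[0.0005,0.0015,-0.012],[0,0,-0.01],[0,0,-0.005],[0,0,-0.002],[0,0,0]], yaw=[0,0,0,0,0])

```text
time: 13.88
tool_pos: [0.6076, 0.1253, 0.0567]
orientation: [-2.499, -1.903, 0.002]
force: [-0.3, 0.7, -0.2]
finger_gap: 0.0418
```

Emit:
move_arm(xyz=[[0,0,-0.003],[0,0,-0.003],[0,0,-0.002],[0,0,0],[0,0,0]], yaw=[0,0,0,0,0])

```text
time: 14.3
tool_pos: [0.6081, 0.1254, 0.0496]
orientation: [-2.499, -1.903, 0.0]
force: [-0.3, -0.7, -0.3]
finger_gap: 0.0414
```

Run:
```python
from h import *
s=snap('scene','scene12');t=snap('top','top12')
o=ctrl.observe();tp=o['tool_pos'];print(tp,o['finger_gap'],o['force'])
a=cv2.imread('pics/scene12.png')[150:230,290:370];cv2.imwrite('pics/c19.png',cv2.resize(a,(720,720),interpolation=cv2.INTER_CUBIC)[:600])
```

```text
[0.60819421 0.12542243 0.04978941] 0.0417051925204774 [ 0.28688915 -0.54428863  0.11681366]
```

View pics/c19.png

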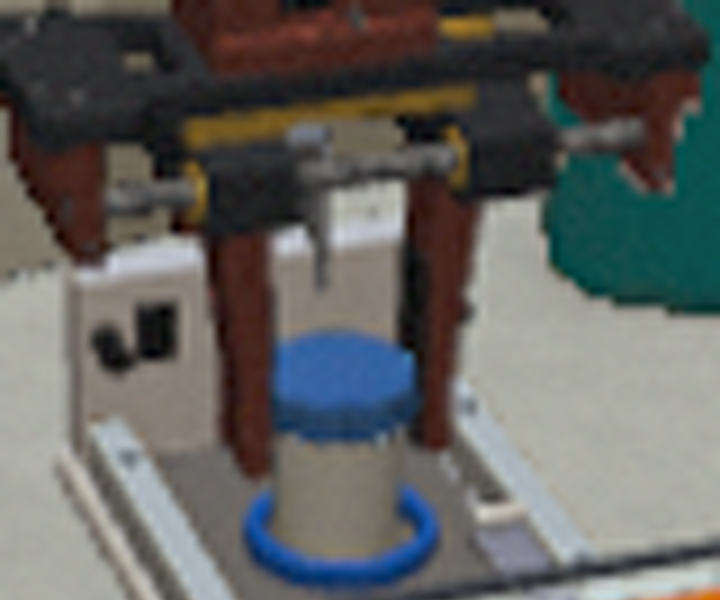

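Emit:
move_arm(xyz=[[0,0,-0.001],[0,0,-0.001],[0,0,-0.001],[0,0,0]], yaw=[0,0,0,0])

```text
time: 14.73
tool_pos: [0.6084, 0.1255, 0.0471]
orientation: [2.499, 1.903, 0.001]
force: [-1.0, -0.3, 3.5]
finger_gap: 0.0414
```

Emit:
move_arm(xyz=[[0,0,0],[0,0,0],[0,0,0],[0,0,0],[0,0,0]], yaw=[0,0,0,0,0], claw=0.72)

```text
time: 15.15
tool_pos: [0.608, 0.1254, 0.0465]
orientation: [-2.499, -1.904, 0.0]
force: [0.2, 0.2, -0.3]
finger_gap: 0.0627
```

Emit:
move_arm(xyz=[[0,0,0.01],[0,0,0.03],[0,0,0.035],[0,0,0.035],[0,0,0.03]], yaw=[0,0,0,0,0])

```text
time: 15.57
tool_pos: [0.6084, 0.125, 0.1896]
orientation: [2.499, 1.902, 0.002]
force: [0.8, 0.2, 0.8]
finger_gap: 0.0634
```

Run:
```python
from h import *
s=snap('scene','scene13')
o=ctrl.observe();tp=o['tool_pos'];print(tp,o['finger_gap'],o['force'])
a=cv2.imread('pics/scene13.png')[110:260,270:430];cv2.imwrite('pics/c20.png',cv2.resize(a,None,fx=4,fy=4,interpolation=cv2.INTER_CUBIC))
```

```text
[0.61131515 0.12522365 0.19549763] 0.06295752782271354 [ 2.63614683 -0.53199406  3.69032222]
```

View pics/c20.png

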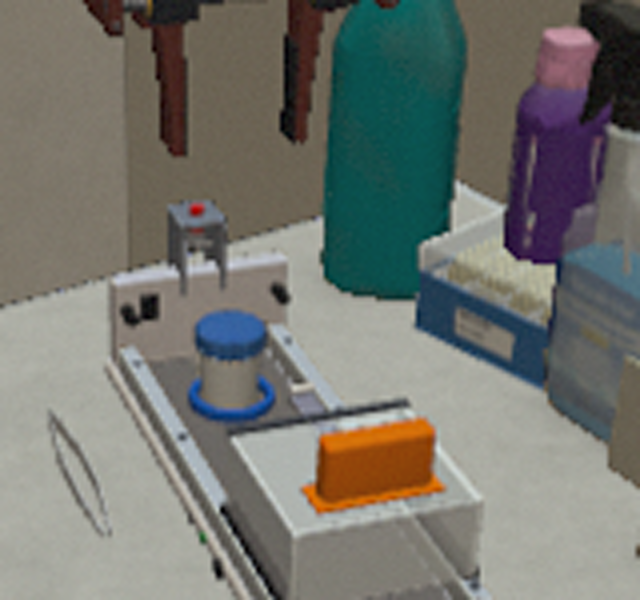

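Emit:
move_arm(xyz=[[-0.0045,-0.016,0],[-0.0045,-0.016,0],[-0.0045,-0.016,0],[-0.0045,-0.016,0],[-0.0045,-0.016,0]], yaw=[0.12,0.12,0.12,0.12,0.12])

```text
time: 16.03
tool_pos: [0.5853, 0.0446, 0.1873]
orientation: [1.817, 2.562, 0.001]
force: [0.5, -0.2, 0.1]
finger_gap: 0.063
```

Emit:
move_arm(xyz=[[-0.0045,-0.016,0],[-0.0045,-0.016,0],[-0.0045,-0.016,0],[-0.0045,-0.016,0],[-0.0045,-0.016,0]], yaw=[0.12,0.12,0.12,0.12,0.12])

```text
time: 16.45
tool_pos: [0.5628, -0.0355, 0.1872]
orientation: [0.979, 2.985, 0.0]
force: [0.9, -0.1, 0.4]
finger_gap: 0.0631
```

Emit:
move_arm(xyz=[[-0.0045,-0.016,0],[-0.0045,-0.016,0],[-0.003,-0.015,0],[0,0,0],[0,0,0]], yaw=[0.12,0.12,0.12,0.01,0])

```text
time: 16.87
tool_pos: [0.5511, -0.0823, 0.1872]
orientation: [0.43, 3.111, 0.0]
force: [0.2, 0.1, -0.2]
finger_gap: 0.0634
```

Run:
```python
from h import *
s=snap('scene','scene14')
o=ctrl.observe();tp=o['tool_pos'];print(tp,o['finger_gap'],o['orientation'])
h=cv2.cvtColor(s['pixels'],cv2.COLOR_RGB2HSV);print(proj(s,[.5504,-.0809,.125]),proj(s,[.5523,-.0834,.125]))
a=cv2.imread('pics/scene14.png')[130:280,290:450];cv2.imwrite('pics/c21.png',cv2.resize(a,None,fx=4,fy=4,interpolation=cv2.INTER_CUBIC))
```

```text
[ 0.55128489 -0.08117794  0.18700163] 0.06334111397936562 [4.29050878e-01 3.11168842e+00 9.82065995e-04]
(np.float64(362.05918067908914), np.float64(218.18435913158987)) (np.float64(363.5927469116563), np.float64(218.47604645326632))
```

View pics/c21.png

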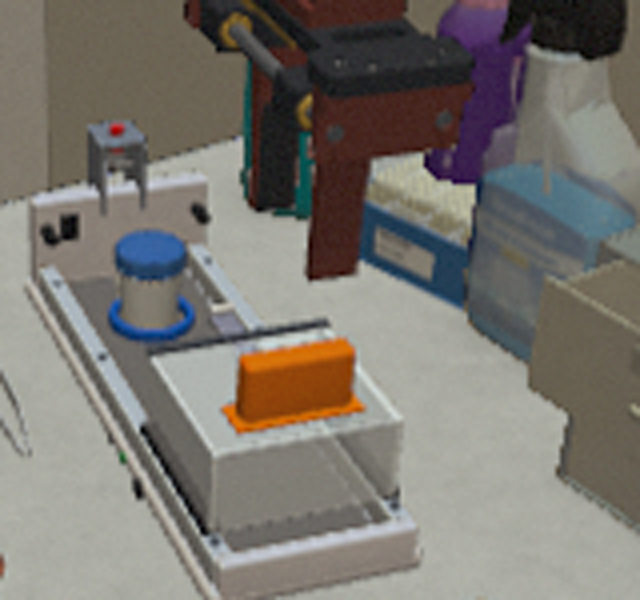

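Emit:
move_arm(xyz=[[0,0,-0.03],[0,0,-0.025],[0,0,-0.018],[0,0,-0.011],[0,0,-0.005]], yaw=[0,0,0,0,0])

```text
time: 17.33
tool_pos: [0.5506, -0.0802, 0.0961]
orientation: [-0.423, -3.111, 0.0]
force: [-0.8, -0.4, -0.2]
finger_gap: 0.0631
```

Emit:
move_arm(xyz=[[0,0,0],[0,0,0],[0,0,0],[0,0,0],[0,0,0]], yaw=[0,0,0,0,0], claw=0.1, squeeze=20)

```text
time: 17.75
tool_pos: [0.5517, -0.0816, 0.0985]
orientation: [0.423, 3.112, 0.0]
force: [-0.2, -1.2, -0.2]
finger_gap: 0.0335
```

Emit:
move_arm(xyz=[[0,0,0],[0,0,0],[0,0,0],[0,0,0],[0,0,0]], yaw=[0,0,0,0,0])

```text
time: 18.17
tool_pos: [0.5512, -0.0817, 0.0979]
orientation: [0.422, 3.113, -0.0]
force: [0.0, -0.3, 3.5]
finger_gap: 0.0157
```

Run:
```python
from h import *
s=snap('scene','scene15')
o=ctrl.observe();tp=o['tool_pos'];print(tp,o['finger_gap'],o['force'])
a=cv2.imread('pics/scene15.png')[130:280,290:450];cv2.imwrite('pics/c22.png',cv2.resize(a,None,fx=4,fy=4,interpolation=cv2.INTER_CUBIC))
```

```text
[ 0.55122093 -0.0816603   0.09789133] 0.015849667992954255 [-1.12905765 -0.59295785  4.8072383 ]
```

View pics/c22.png

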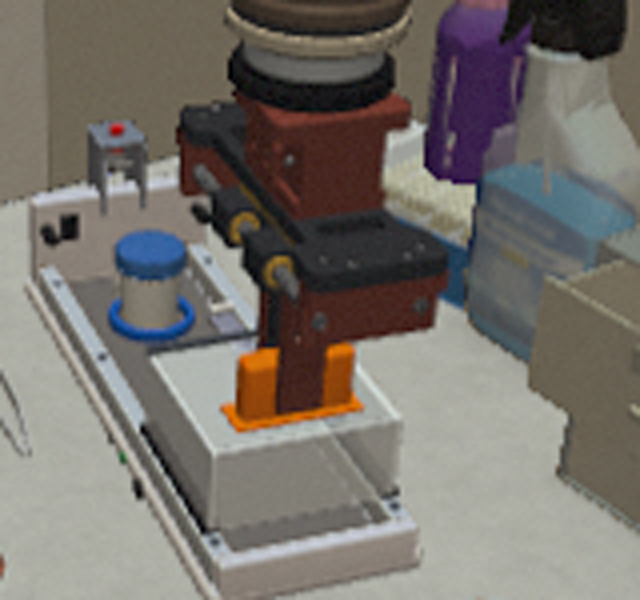

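Emit:
move_arm(xyz=[[0.0011,0.0039,0],[0.0021,0.0077,0],[0.0021,0.0077,0],[0.0021,0.0077,0],[0.0021,0.0077,0]], yaw=[0,0,0,0,0])

```text
time: 18.63
tool_pos: [0.5608, -0.0457, 0.0979]
orientation: [-0.422, -3.113, -0.0]
force: [-2.2, 0.3, 6.2]
finger_gap: 0.016
```

Emit:
move_arm(xyz=[[0.0021,0.0077,0],[0.0021,0.0077,0],[0.0021,0.0077,0],[0.0021,0.0077,0],[0.0021,0.0077,0]], yaw=[0,0,0,0,0])

```text
time: 19.05
tool_pos: [0.5712, -0.007, 0.0979]
orientation: [-0.421, -3.113, -0.001]
force: [-3.2, -0.9, 6.0]
finger_gap: 0.0161
```

Run:
```python
from h import *
s=snap('scene','scene16')
o=ctrl.observe();tp=o['tool_pos'];print(tp,o['finger_gap'],o['force'],o['torque'])
a=cv2.imread('pics/scene16.png')[130:280,290:450];cv2.imwrite('pics/c23.png',cv2.resize(a,None,fx=4,fy=4,interpolation=cv2.INTER_CUBIC))
```

```text
[ 0.57179593 -0.00482818  0.09789963] 0.01587511804363349 [-2.6236289   1.91793499  6.48982158] [-0.13689671  0.43264968  0.17270923]
```

View pics/c23.png

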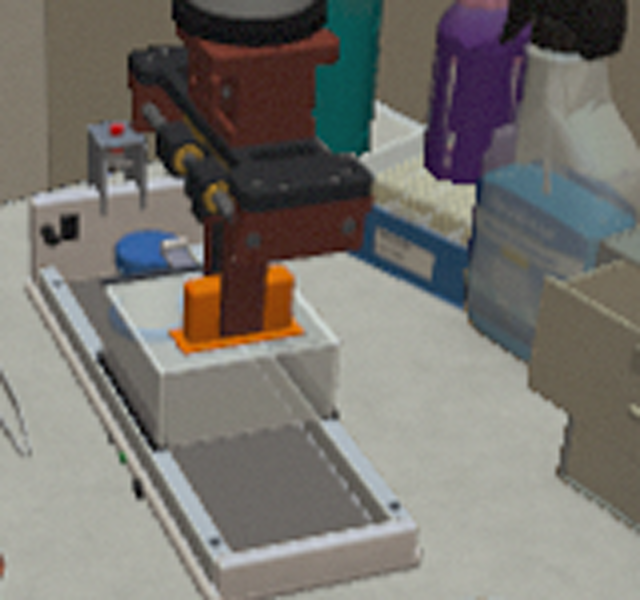

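Emit:
move_arm(xyz=[[0.0017,0.0077,0],[0.0018,0.0077,0],[0.0018,0.0077,0],[0.0018,0.0077,0],[0.0018,0.0077,0]], yaw=[0,0,0,0,0])

```text
time: 19.52
tool_pos: [0.5813, 0.0309, 0.0979]
orientation: [0.422, 3.111, 0.0]
force: [3.9, -2.4, 2.4]
finger_gap: 0.016
```

Emit:
move_arm(xyz=[[0.0018,0.0077,0],[0.0018,0.0077,0],[0.0014,0.006,0],[0.001,0.0045,0],[0.001,0.004,0]], yaw=[0,0,0,0,0])

```text
time: 19.93
tool_pos: [0.5891, 0.0604, 0.0979]
orientation: [0.422, 3.109, -0.0]
force: [9.2, -4.3, 0.5]
finger_gap: 0.0158
```

Run:
```python
from h import *
s=snap('scene','scene17')
o=ctrl.observe();tp=o['tool_pos'];print(tp,o['finger_gap'],o['force'],o['torque'])
a=cv2.imread('pics/scene17.png')[130:280,290:450];cv2.imwrite('pics/c24.png',cv2.resize(a,None,fx=4,fy=4,interpolation=cv2.INTER_CUBIC))
```

```text
[0.58941508 0.0613497  0.09798019] 0.01598110892350793 [ 8.07088991 -2.65160752  0.47645472] [-0.62630986 -1.53671241  0.21538649]
```

View pics/c24.png

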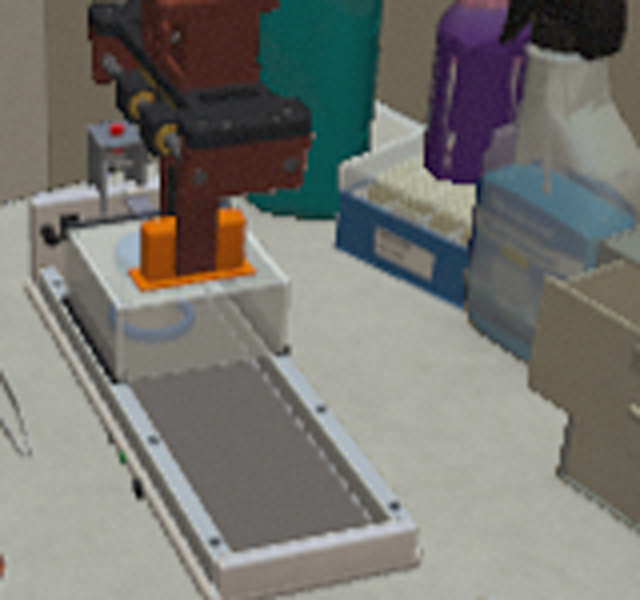

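Emit:
move_arm(xyz=[[0.0016,0.0029,0],[0.0013,0.0029,0],[0.0008,0.0029,0],[0.0008,0.0029,0],[0.0008,0.0029,0]], yaw=[0,0,0,0,0])

```text
time: 20.4
tool_pos: [0.593, 0.0748, 0.0979]
orientation: [0.422, 3.112, 0.0]
force: [4.4, -2.4, 4.0]
finger_gap: 0.0158
```

Emit:
move_arm(xyz=[[0.001,0.0024,0],[0.0008,0.0024,0],[0.0008,0.0024,0],[0.0007,0.0024,0],[0.0007,0.0024,0]], yaw=[0,0,0,0,0])

```text
time: 20.82
tool_pos: [0.5962, 0.087, 0.0979]
orientation: [-0.422, -3.113, -0.001]
force: [2.3, -2.5, 7.7]
finger_gap: 0.0155
```

Emit:
move_arm(xyz=[[0.0006,0.0019,0],[0.0005,0.0019,0],[0.0005,0.0019,0],[0.0005,0.0019,0],[0.0005,0.0019,0]], yaw=[0,0,0,0,0])

```text
time: 21.23
tool_pos: [0.5976, 0.0921, 0.0978]
orientation: [-0.426, -3.11, 0.007]
force: [-3.5, -13.5, 11.4]
finger_gap: 0.0161
```

Run:
```python
from h import *
s=snap('scene','scene18')
o=ctrl.observe();tp=o['tool_pos'];print(tp,o['finger_gap'],o['force'],o['torque'])
a=cv2.imread('pics/scene18.png')[130:280,290:450];cv2.imwrite('pics/c25.png',cv2.resize(a,None,fx=4,fy=4,interpolation=cv2.INTER_CUBIC))
```

```text
[0.5977392  0.09256308 0.09780176] 0.01571080552223448 [ -2.54784822 -10.52440085   9.47182756] [-2.08742868  0.31383792  0.29437798]
```

View pics/c25.png

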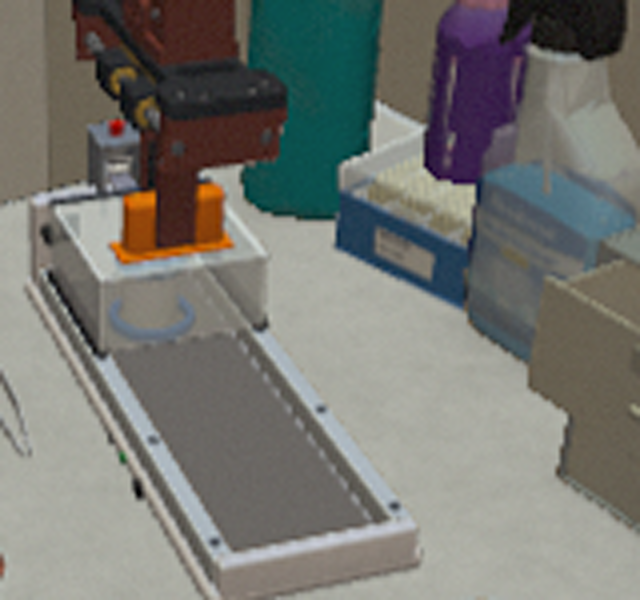

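Emit:
move_arm(xyz=[[0.0003,0.0012,0],[0.0003,0.0012,0],[0.0003,0.0012,0]], yaw=[0,0,0])

```text
time: 21.53
tool_pos: [0.5989, 0.0968, 0.0978]
orientation: [-0.426, -3.111, 0.004]
force: [0.9, -5.4, 8.2]
finger_gap: 0.0163
```

Run:
```python
from h import *
s=snap('scene','scene19')
o=ctrl.observe();tp=o['tool_pos'];print(tp,o['force'])
A=[cv2.resize(cv2.imread(f'pics/{n}.png')[145:205,290:345],None,fx=7,fy=7,interpolation=cv2.INTER_CUBIC) for n in('scene17','scene19')]
cv2.imwrite('pics/c26.png',np.hstack(A))
```

```text
[0.59919777 0.09802813 0.09785072] [ 0.49217014 -4.78350276  7.30119058]
```

View pics/c26.png

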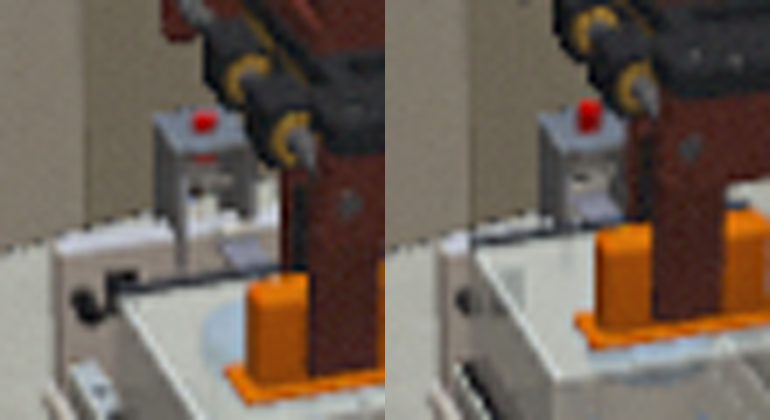

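Emit:
move_arm(xyz=[[0.0003,0.001,0],[0.0003,0.001,0],[0.0002,0.001,0]], yaw=[0,0,0])

```text
time: 21.83
tool_pos: [0.6001, 0.1012, 0.0979]
orientation: [-0.424, -3.112, 0.003]
force: [0.7, -6.1, 8.6]
finger_gap: 0.0159
```

Run:
```python
from h import *
s=snap('scene','scene20')
o=ctrl.observe();tp=o['tool_pos'];print(tp,o['force'])
A=[cv2.resize(cv2.imread(f'pics/{n}.png')[145:205,290:345],None,fx=7,fy=7,interpolation=cv2.INTER_CUBIC) for n in('scene19','scene20')]
cv2.imwrite('pics/c27.png',np.hstack(A))
```

```text
[0.60013312 0.10142705 0.09786567] [ 0.73276466 -7.02707634  8.50689973]
```

View pics/c27.png

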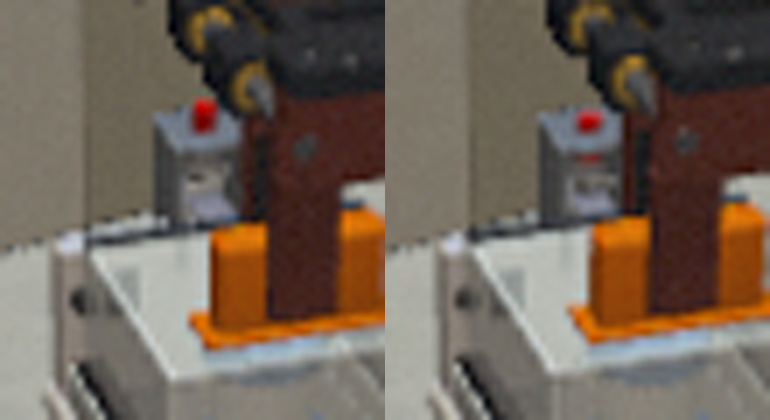

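The red pin has dropped back (crop, right panel at (590,120)), so the latch has clicked. I'll release the fin now.

Emit:
move_arm(xyz=[[0,-0.001,0],[0,0,0],[0,0,0],[0,0,0],[0,0,0]], yaw=[0,0,0,0,0], claw=0.5)

```text
time: 22.3
tool_pos: [0.5999, 0.1023, 0.0971]
orientation: [-0.421, -3.112, -0.0]
force: [-1.1, 0.4, 0.3]
finger_gap: 0.0431
```

Emit:
move_arm(xyz=[[0,0,0.01],[0,0,0.03],[0,0,0.03],[0,0,0.03],[0,0,0.03]], yaw=[0,0,0,0,0])

```text
time: 22.72
tool_pos: [0.6003, 0.1016, 0.2298]
orientation: [0.423, 3.113, 0.0]
force: [0.3, -0.3, -0.6]
finger_gap: 0.0438
```

Emit:
move_arm(xyz=[[-0.025,0,0.02],[-0.025,0,0.01],[-0.025,0,0],[-0.02,0,0],[0,0,0]], yaw=[0,0,0,0,0])

```text
time: 23.13
tool_pos: [0.5025, 0.1018, 0.2589]
orientation: [-0.421, -3.112, -0.002]
force: [0.2, 0.4, 0.3]
finger_gap: 0.0439
```

Run:
```python
from h import *
s=snap('scene','scene21');t=snap('top','top21')
o=ctrl.observe();tp=o['tool_pos'];print(tp,o['force'])
a=cv2.imread('pics/scene21.png')[130:360,200:460];cv2.imwrite('pics/c28.png',cv2.resize(a,None,fx=3,fy=2.6,interpolation=cv2.INTER_CUBIC))
a=cv2.imread('pics/scene21.png')[145:235,290:375];cv2.imwrite('pics/c29.png',cv2.resize(a,None,fx=6,fy=6,interpolation=cv2.INTER_CUBIC))
```

```text
[0.50550719 0.10192428 0.25875452] [ 0.01987816  0.89132143 -0.1494516 ]
```

View pics/c28.png

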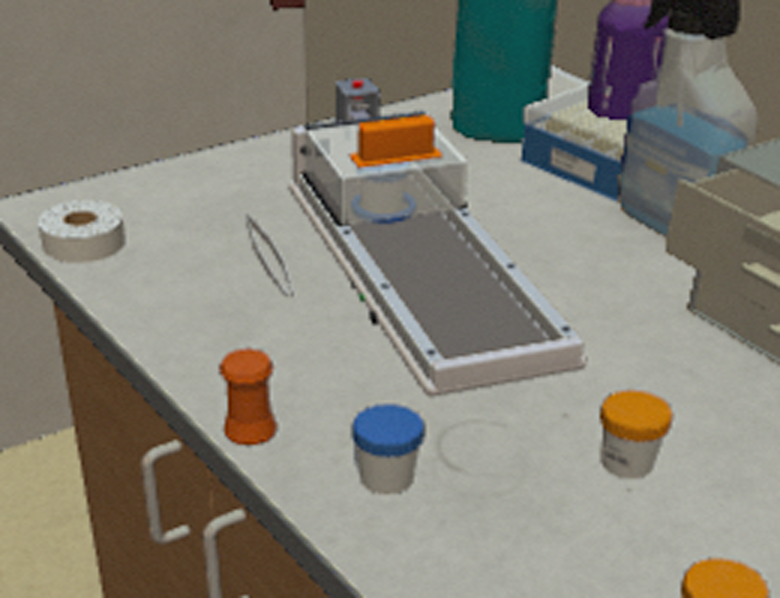

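View pics/c29.png

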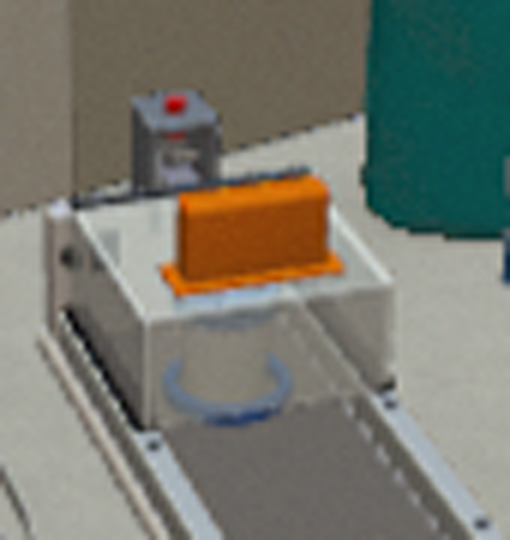

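```bash
python3 -c "
from rig import ctrl
print(ctrl.close_job())"
```

```text
the job is handed in; nothing more can be done
None
```

I finished all the steps and handed the job in at about 23 s of the 72 s allowed.

- **Forceps:** I lifted them off the rails and laid them on the worktop in front of the mixer. The last picture shows them lying clear of it.
- **Cup:** I took the blue-capped cup farthest right beside the mixer and stood it in the ring. The third blue cap was about 1 m off, out of reach in another group. It touched down at bed height with about 3.5 N and stands upright under the guard.
- **Guard:** I gripped the fin and slid the guard shut at a steady pace, slowing towards the end. The push peaked at about 14 N. The red pin rose and dropped back, and after I let go the guard stayed shut with the pin down.
- **Left alone:** The arm touched none of the orange-capped cups, the decapper or the label roll. They look in place in the last scene picture, though I did not measure their final positions.

**Checks that disagreed:**
- The forceps barely showed in the top view, so I located them from the scene view and an averaged top image.
- The two cameras put the ring centre up to about 3 mm apart. I used a value in between, and the cup went in cleanly.
- My push direction was slightly off the rails, giving up to about 9 N of sideways force on the fin until I corrected it.

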